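# Pass the rebuilt extinguisher valve under the height bar

### The arm

A 6-joint arm with a two-finger parallel gripper is mounted at the origin on the work surface. World frame = base frame: x ahead of the robot, y to its left, z up, the work surface at z = 0. Lengths are in m, angles in rad, forces in N, time in s.
With the tool pointing down it reaches from about 0.3 to 0.875 m from the base axis. Payload 6.4 kg.
Tool frame: the origin (TCP) lies between the finger pads; the fingertips stand ctrl.tip_extent ahead of it and the grasp point (between the pads) is the TCP (ctrl.tip_extent is the distance from the TCP to the fingertips, in m); z points along the fingers, y is the line along which they close (so a half turn about z gives the same grasp; the last joint's range is limited). The gripper opens to 85 mm and grips with 20 to 120 N. Pads are 22 mm wide; open, the fingers measure 114 mm over their backs; the gripper's body (76 mm by 85 mm) begins 54 mm behind the grasp point. The pads swing forward as they close: fully open they stand 13 mm farther back than shut.
Start: joints at [-1.493, 0.181, 1.607, -0, 1.354, -0.206], TCP at [0.161, -0.552, 0.25] pointing down, gripper open.
Joint ranges: [-2.99, 2.99], [-0.89, 2.07], [0.3, 2.58], [-1.14, 4.28], [0, 2.63], [-3.12, 3.12]. Speed limits (rad/s): [2.57, 2.57, 3.01, 3.14, 3.14, 3.14].

### API

Orientations are given as a unit quaternion [w, x, y, z].
In Python, from bench import ctrl gives the robot as it stands.
- The arm moves only by the tool send_rows, never from a script. Its arguments are lists of equal length, an entry for each row: "dr": the turn, a rotation vector about the tool's x, y, z in units of 6 degrees (1.0 is 6 degrees), a list of three; "xyz": the shift along the tool's x, y, z in cm, a list of three; "jaw": the opening in per cent of the stroke, from 0 (shut) to 100 (fully open). In form: {"dr": [[wx, wy, wz], ...], "xyz": [[dx, dy, dz], ...], "jaw": [jaw, ...]}. A call has exactly 8 rows; each row is the pose to reach, as a shift and turn from the pose commanded when the call began, along the tool's axes at that moment; what a row does not reach only later rows make up. A row lasts 1/8 s, in which the tool goes at most 62.5 mm and 10.7 degrees, less where a joint would pass 70% of its speed; a pose out of reach is approached as far as the arm can. A call with a gripper value outside its range is refused whole. The fingers move at their own pace and stop on an object; the grip force is fixed at half the most. Time passes only in rows, so rows that repeat a pose let the fingers close, or fill a call up. It gives the time, the measured TCP pose, the force, the opening and the grip force at its end, in the units of the state.
- ctrl.get_obs(): the state, without advancing time (a new reading comes with each control period).
- ctrl.camera(name): name is "scene" or "top"; returns the picture (480x640x3 uint8, red, green, blue); there is no depth.
- ctrl.calibration(name): a dict with "camera_matrix" (3x3 intrinsics, pixels), "D" ([k1, k2, p1, p2, k3] as OpenCV has them; the pictures are not rectified), "world_from_camera" (4x4, takes a point from camera to world coordinates). Camera axes: x right, y up, looking along -z (the intrinsics and any distortion apply to the point x, -y, -z); pixel columns grow to the right and rows downward; lengths in m; the calibration is good to about 2 mm. A picture is of the moment at which its call begins. calibration takes no time and is no camera call.
- ctrl.hand_in(): hands the job in; it is judged then, once.
The state is a dict: "time_s": time; "q": joint angles; "dq": joint speeds; "joint_efforts": joint torques, N m; "eef_pos": TCP position; "eef_rot": TCP orientation; "wrist_force": force on the tool from outside, world axes, zero at the start; "torque": the same for the moment, N m; "opening": opening from 0.0 (shut) to 1.0 (fully open); "grasp_force": force on a finger pad.
Only numpy, scipy, OpenCV 4.12 (cv2) and the standard library are available. Lean on these libraries where they do the work, as an engineer would, in place of code of your own. Each camera call takes 0.05 s, during which the arm holds its last target. There are 200 camera calls.

### The job

Check that the rebuilt valve, the brass one with the red cap, clears the height limit: set it down upright in the yellow-marked lane in front of the gauge's blue bar, pointing along the lane, then push it along the bench straight under the bar until its red cap is completely out on the far side. Stop and leave it there, still in the lane and reaching back to the bar, and leave the blue-capped and white-capped valves where they are.

Things in the scene. Friction and masses are not known exactly. Their poses are not given: they have to be found in the camera images.
- red_valve_mid (a point): Brass valve with a round red cap on top, in mm: 120 long (x axis, along its pipe), 40 wide, 46 high, about 0.45 kg. Square middle block (36 along x, 40 wide, 36 high) under the cap (32 across, 10 high); a flat flange (8 thick, 40 wide, 36 high) at each end; thinner barrel between. Both ends alike. This point: its centre, 23 above its underside, on the cap's axis.
- gauge: Fixed height gauge (mm): blue bar (10 along x, underside 52 and top 62 high; end nuts to 66) on two posts with 110 free between them, foot plates 8 high, 102 apart. Yellow stripes on the bench, 78 apart, mark the lane from 160 before to 120 past the bar. Origin: on the bench under the bar's middle; x: along the lane, the way to push (away from the robot); y: left across it.
- blue_valve_mid (a point): Brass valve with a round blue cap on top, in mm: 120 long (x axis, along its pipe), 40 wide, 46 high, about 0.45 kg. Square middle block (36 along x, 40 wide, 36 high) under the cap (32 across, 10 high); a flat flange (8 thick, 40 wide, 36 high) at each end; thinner barrel between. Both ends alike. This point: its centre, 23 above its underside, on the cap's axis. A bystander.
- white_valve_mid (a point): Brass valve with a round white cap on top, in mm: 120 long (x axis, along its pipe), 40 wide, 46 high, about 0.45 kg. Square middle block (36 along x, 40 wide, 36 high) under the cap (32 across, 10 high); a flat flange (8 thick, 40 wide, 36 high) at each end; thinner barrel between. Both ends alike. This point: its centre, 23 above its underside, on the cap's axis. A bystander.
Things that resemble listed ones, but are neither listed nor needed, are in the scene too. What is shaped like the part that bears red_valve_mid but orange or purple is not meant.

How it is judged:
On the way, in this order (a step that is already met when the one before it is completed fails the run):
1. the red-capped valve stands in the lane before the bar, along the lane (x of red_valve_mid in the frame of gauge between -0.17 and -0.03 m and y of red_valve_mid in the frame of gauge between -0.025 and 0.025 m and height (world z) of red_valve_mid below 0.03 m and angle between the x axis of red_valve_mid and the x axis of gauge, either way round below 0.35 rad), for 0.1 s.
2. its cap is under the bar, the valve on the bench (x of red_valve_mid in the frame of gauge between -0.018 and 0.018 m and y of red_valve_mid in the frame of gauge between -0.03 and 0.03 m and height (world z) of red_valve_mid below 0.03 m), for 0.04 s.
At the end, for the whole second after the job is handed in: The red-capped valve stands upright and still on the bench, its centre 20 to 70 mm past the bar's middle along the lane (cap clear of the bar, tail still reaching back to it), within 30 mm of the lane's centre line and 20 degrees of its direction (either way round) (x of red_valve_mid in the frame of gauge between 0.02 and 0.07 m and y of red_valve_mid in the frame of gauge between -0.03 and 0.03 m and height (world z) of red_valve_mid below 0.03 m and angle between the x axis of red_valve_mid and the x axis of gauge, either way round below 0.35 rad and angle between red_valve_mid's own z axis and vertical below 0.15 rad and linear speed of red_valve below 0.01 m/s); the robot touches nothing.
It fails at once if the blue-capped valve is moved more than 15 mm (distance of blue_valve_mid from where it was at the start of the episode above 0.015 m).
It fails at once if the white-capped valve is moved more than 15 mm (distance of white_valve_mid from where it was at the start of the episode above 0.015 m).
It also fails if it takes over 53 s, if anything falls off the work surface, if the arm or the gripper's body presses on something with over 40 N, if the wrist force passes 120 N, or if a joint passes its speed limit or range.

## Working session

There is one attempt and no reset: what is moved stays moved. The work goes in short steps, Python scripts to look and compute and a tool call to move; the robot and the scene stay as the last step left them, time stands still between calls to the robot, and variables do not carry over. Pictures are saved under pics/ and viewed, at most 10 in all, crops included, and the job is handed in when it is done.

Besides the shell and the picture viewer there is one more tool, called as name(argument=value, ...) on one line, values as JSON. send_rows: Moves the arm, as the interface text tells. Its arguments: {"type":"object","properties":{"dr":{"type":"array","items":{"type":"array","items":{"type":"number"}}},"xyz":{"type":"array","items":{"type":"array","items":{"type":"number"}}},"jaw":{"type":"array","items":{"type":"number"}}},"required":["dr","xyz","jaw"]}

```bash
mkdir -p pics; ls; cat > h.py <<'E'
import numpy as np, cv2
from scipy.spatial.transform import Rotation as R
from bench import ctrl
def snap(n,f):
    im=ctrl.camera(n); cv2.imwrite('pics/'+f,im[:,:,::-1]); return im
def ray(n,uv):
    c=ctrl.calibration(n); T=np.array(c["world_from_camera"])
    p=cv2.undistortPoints(np.array(uv,float).reshape(-1,1,2),np.array(c["camera_matrix"]),np.array(c["D"])).reshape(-1,2)
    d=np.c_[p[:,0],-p[:,1],-np.ones(len(p))]@T[:3,:3].T
    return T[:3,3],d
def at_z(n,uv,z):
    o,d=ray(n,uv); return o+d*((np.array(z)-o[2])/d[:,2])[:,None]
def proj(n,P):
    c=ctrl.calibration(n); T=np.linalg.inv(np.array(c["world_from_camera"]))
    q=np.array(P,float).reshape(-1,3)@T[:3,:3].T+T[:3,3]; q=q*[1,-1,-1]
    return cv2.projectPoints(q,np.zeros(3),np.zeros(3),np.array(c["camera_matrix"]),np.array(c["D"]))[0].reshape(-1,2)
E
python3 - <<'E'
from h import *
snap("top","t0.png");snap("scene","s0.png")
o=ctrl.get_obs();print(o["eef_pos"],o["eef_rot"],ctrl.tip_extent,o["time_s"])
for n in("top","scene"):print(ctrl.calibration(n)["world_from_camera"])
E
```

```text
pics
[ 0.16096935 -0.55151236  0.2494668 ] [-8.05469218e-04  9.89951846e-01  1.41402579e-01  5.94287798e-05] 0.019 0.1
[[-0.0095341   0.99367852 -0.11185753  0.4000326 ]
 [-0.99989121 -0.00821464  0.01225078 -0.01650707]
 [ 0.01125447  0.11196216  0.99364874  0.91595255]
 [ 0.          0.          0.          1.        ]]
[[ 0.24997061 -0.71440284  0.65356199  1.07268384]
 [ 0.96808386  0.17177095 -0.18250581 -0.19426674]
 [ 0.0181197   0.67832391  0.73453955  0.71255093]
 [ 0.          0.          0.          1.        ]]
```

View pics/t0.png

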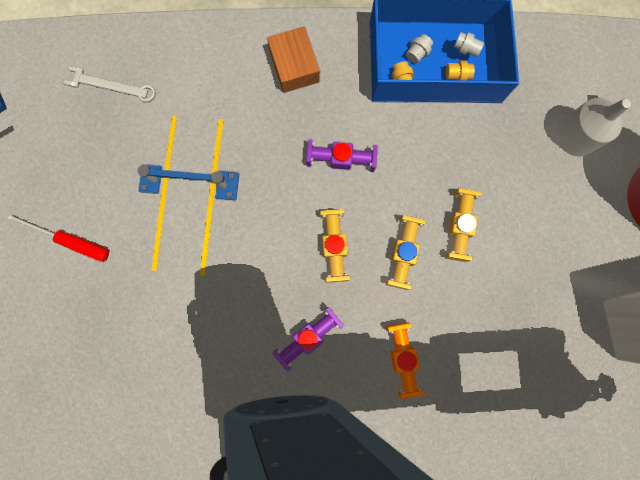

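View pics/s0.png

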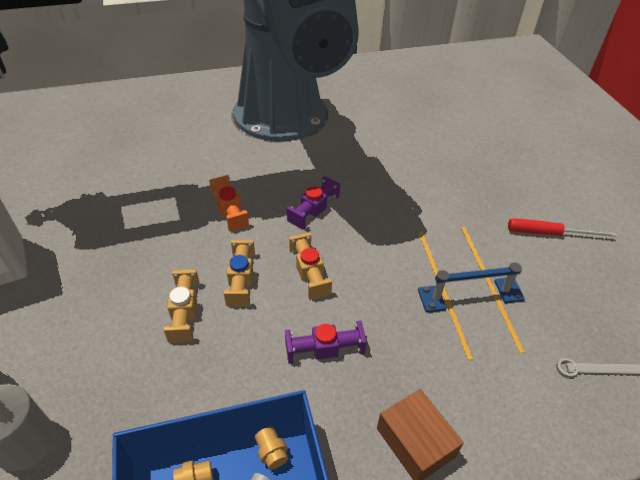

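Candidates in the top view:
- brass with red cap at (334,244)
- purple with red cap at (342,152) and (308,338)
- orange with dark red cap at (406,360)
- brass with blue cap at (407,251) and white cap at (466,223)

I choose (334,244) and will check it in a crop, along with the lane.

```bash
python3 - <<'E'
from h import *
im=cv2.imread('pics/t0.png')
a=cv2.resize(im[200:290,290:380],(400,400),interpolation=cv2.INTER_CUBIC)
b=cv2.resize(im[110:280,130:245],(400,591),interpolation=cv2.INTER_CUBIC)
c=np.zeros((591,800,3),np.uint8);c[:400,:400]=a;c[:,400:]=b;cv2.imwrite('pics/c0.png',c)
def m(n,p,f):
    i=cv2.imread('pics/'+f);h=cv2.cvtColor(i,cv2.COLOR_BGR2HSV)
    r=((h[...,0]<6)|(h[...,0]>174))&(h[...,1]>180)&(h[...,2]>100)
    _,l,s,ce=cv2.connectedComponentsWithStats(r.astype(np.uint8))
    k=l[p[1],p[0]];print(n,s[k],ce[k]);print(at_z(n,ce[k],.044))
m("top",(334,244),'t0.png');m("scene",(310,256),'s0.png')
print("flange ends top",at_z("top",[[331.5,212],[337.5,280]],.03))
print("stripes top",at_z("top",[[174,117],[155,270],[221,121],[203,273]],0))
print("stripes scene",at_z("scene",[[424,237],[470,357],[464,228],[520,350]],0))
print("bar",at_z("top",[[160,174],[213,179]],.062),at_z("scene",[[446,275],[511,270]],.062))
E
```

```text
top [326 235  18  19 269] [334.52416357 244.18587361]
[[ 0.49697512 -0.04786721  0.044     ]]
scene [301 248  18  15 210] [309.2        254.87619048]
[[ 0.49603762 -0.04953461  0.044     ]]
flange ends top [[ 0.55317213 -0.04394325  0.03      ]
 [ 0.43858384 -0.0526035   0.03      ]]
stripes top [[0.73506949 0.23700022 0.        ]
 [0.45932778 0.26268878 0.        ]
 [0.72578019 0.15121938 0.        ]
 [0.45368241 0.1781829  0.        ]]
stripes scene [[0.46504757 0.18193176 0.        ]
 [0.7240078  0.15308439 0.        ]
 [0.46071305 0.26664911 0.        ]
 [0.73168442 0.23599523 0.        ]]
bar [[0.6142134  0.23998115 0.062     ]
 [0.60440878 0.1511077  0.062     ]] [[0.60582657 0.15147145 0.062     ]
 [0.62134303 0.26020418 0.062     ]]
```

View pics/c0.png

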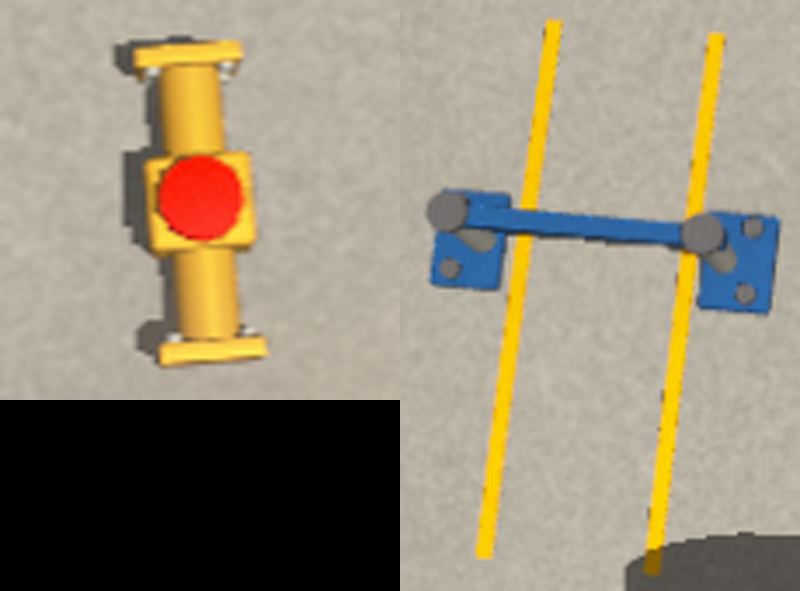

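The crop confirms brass with a red cap, standing upright, plus the bar and lane. Next is a helper that turns a target pose into the move units.

```bash
cat >> h.py <<'E'
U=np.array([0.9947,-0.1028]);V=np.array([.1028,.9947]);O=np.array([.613,.206]);YAW=-5.9
def lane(x,y=0): return O+U*x+V*y
def go(xyz,yaw,ref=None):
    """dr (6deg units), xyz (cm) for a straight-down pose with tool x at yaw deg"""
    o=ctrl.get_obs();w,a,b,c=o["eef_rot"];r=R.from_quat([a,b,c,w]);p=np.array(o["eef_pos"])
    t=R.from_euler('z',yaw,degrees=True)*R.from_euler('x',180,degrees=True)
    d=r.inv()*t
    print("dr",np.round(d.as_rotvec(degrees=True)/6,2),"xyz",np.round(r.inv().apply(np.array(xyz)-p)*100,2))
def gauge(p): d=np.array(p)[:2]-O; return np.round([d@U,d@V],4)
E
python3 -c "
from h import *
go([.4965,-.0487,.16],4.3)"
```

```text
dr [-0.02 -0.    1.99] xyz [ 46.29 -38.86   9.02]
```

send_rows(dr=[[0, 0, 0.3], [0, 0, 0.6], [0, 0, 0.9], [0, 0, 1.2], [0, 0, 1.5], [0, 0, 2], [0, 0, 2], [0, 0, 2]], xyz=[[4.63, -3.89, 0], [9.26, -7.77, 0], [13.9, -11.66, 0], [18.5, -15.5, 0], [23.1, -19.4, 1], [27.8, -23.3, 2], [32.4, -27.2, 3], [37, -31.1, 4]], jaw=[100, 100, 100, 100, 100, 100, 100, 100])

```text
time_s: 1.1
eef_pos: [0.4298, -0.148, 0.21]
eef_rot: [0.0, 0.999, 0.037, 0.0]
wrist_force: [0.3, -0.5, 0.0]
opening: 1.004
grasp_force: 0.0
```

```bash
python3 -c "
from h import *
go([.4965,-.0487,.14],4.3);print(ctrl.get_obs()['eef_pos'])"
```

```text
dr [ 0.   -0.   -0.01] xyz [ 7.38 -9.41  7.  ]
[ 0.42981075 -0.147987    0.20997391]
```

send_rows(dr=[[0, 0, 0], [0, 0, 0], [0, 0, 0], [0, 0, 0], [0, 0, 0], [0, 0, 0], [0, 0, 0], [0, 0, 0]], xyz=[[2.5, -3.2, 1], [5, -6.4, 3], [7.4, -9.4, 5], [7.4, -9.4, 7], [7.4, -9.4, 7], [7.4, -9.4, 7], [7.4, -9.4, 7], [7.4, -9.4, 7]], jaw=[100, 100, 100, 100, 100, 100, 100, 100])

```text
time_s: 2.1
eef_pos: [0.4963, -0.0511, 0.1411]
eef_rot: [0.0, 0.999, 0.037, 0.001]
wrist_force: [0.3, -0.8, -0.6]
opening: 1.004
grasp_force: 0.0
```

```bash
python3 - <<'E'
from h import *
a=snap("top","t1.png");b=snap("scene","s1.png")
cv2.imwrite('pics/c1.png',np.hstack([cv2.resize(a[170:320,250:430],(400,333)),cv2.resize(b[180:330,220:400],(400,333))])[:,:,::-1])
print(ctrl.get_obs()['eef_pos']);go([.4965,-.0487,.024],4.3)
E
```

```text
[ 0.49615561 -0.0509555   0.14081208]
dr [ 0.   -0.01 -0.01] xyz [ 0.04 -0.23 11.68]
```

View pics/c1.png

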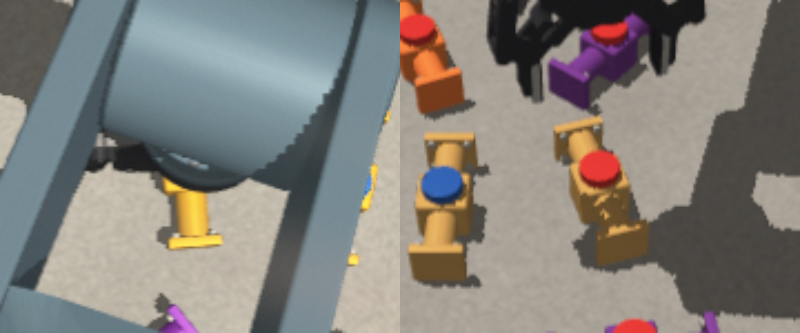

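The top crop shows the gripper over the valve with the tail visible. The scene crop shows the fingers straddling it, with nothing else in the way. I'll descend and grip.

send_rows(dr=[[0, 0, 0], [0, 0, 0], [0, 0, 0], [0, 0, 0], [0, 0, 0], [0, 0, 0], [0, 0, 0], [0, 0, 0]], xyz=[[0, -0.2, 3], [0, -0.2, 6], [0, -0.2, 9], [0, -0.2, 11], [0, -0.2, 11.7], [0, -0.2, 11.7], [0, -0.2, 11.7], [0, -0.2, 11.7]], jaw=[100, 100, 100, 100, 100, 100, 40, 20])

```text
time_s: 3.2
eef_pos: [0.4965, -0.0488, 0.0242]
eef_rot: [0.0, 0.999, 0.037, 0.001]
wrist_force: [0.1, 0.6, -0.4]
opening: 0.607
grasp_force: 0.0
```

send_rows(dr=[[0, 0, 0], [0, 0, 0], [0, 0, 0], [0, 0, 0], [0, 0, 0], [0, 0, 0], [0, 0, 0], [0, 0, 0]], xyz=[[0, 0, 0], [0, 0, 0], [0, 0, 0], [0, 0, 0], [0, 0, -1], [0, 0, -3], [0, 0, -6], [0, 0, -8]], jaw=[20, 20, 20, 20, 20, 20, 20, 20])

```text
time_s: 4.2
eef_pos: [0.4957, -0.0485, 0.1045]
eef_rot: [-0.0, 0.999, 0.037, 0.0]
wrist_force: [-0.6, 0.2, -4.2]
opening: 0.46
grasp_force: 61.0
```

```bash
python3 - <<'E'
from h import *
p=lane(-.10);print(p)
go([p[0],p[1],.105],YAW);go([p[0],p[1],.0255],YAW)
E
```

```text
[0.51353 0.21628]
dr [-0.   -0.    1.69] xyz [  3.75 -26.27  -0.05]
dr [-0.   -0.    1.69] xyz [  3.75 -26.27   7.9 ]
```

Held: opening 0.46 and about 4 N of weight. Now carry it to the lane.

send_rows(dr=[[0, 0, 0.2], [0, 0, 0.5], [0, 0, 0.8], [0, 0, 1.1], [0, 0, 1.4], [0, 0, 1.7], [0, 0, 1.7], [0, 0, 1.7]], xyz=[[0.4, -3, 0], [1, -7.5, 0], [1.8, -12.5, 0], [2.5, -17.5, 0], [3.2, -22.5, 0], [3.7, -25.5, 0], [3.75, -26.3, 0], [3.75, -26.3, 0]], jaw=[20, 20, 20, 20, 20, 20, 20, 20])

```text
time_s: 5.2
eef_pos: [0.513, 0.2164, 0.103]
eef_rot: [0.0, 0.999, -0.051, -0.001]
wrist_force: [-0.4, -0.2, -3.3]
opening: 0.456
grasp_force: 61.4
```

```bash
python3 - <<'E'
from h import *
p=lane(-.10)
b=snap("scene","s2.png");cv2.imwrite('pics/c2.png',cv2.resize(b[150:400,330:570],(600,600))[:,:,::-1][:600])
go([p[0],p[1],.025],YAW)
E
```

```text
dr [ 0.01  0.01 -0.  ] xyz [ 0.04 -0.06  7.8 ]
```

View pics/c2.png

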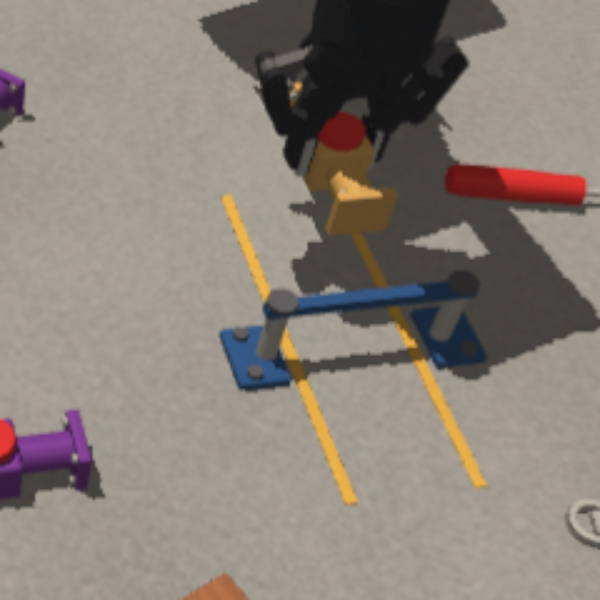

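The valve hangs level above the lane start, with its front flange before the bar. I'll lower it and release.

send_rows(dr=[[0, 0, 0], [0, 0, 0], [0, 0, 0], [0, 0, 0], [0, 0, 0], [0, 0, 0], [0, 0, 0], [0, 0, 0]], xyz=[[0, 0, 2], [0, 0, 4.5], [0, 0, 6.5], [0, 0, 7.4], [0, 0, 7.8], [0, 0, 7.8], [0, 0, 7.8], [0, 0, 7.8]], jaw=[20, 20, 20, 20, 20, 20, 20, 80])

```text
time_s: 6.25
eef_pos: [0.5146, 0.2167, 0.0264]
eef_rot: [-0.0, 0.999, -0.052, 0.001]
wrist_force: [0.6, 0.2, 0.2]
opening: 0.654
grasp_force: 0.0
```

send_rows(dr=[[0, 0, 0], [0, 0, 0], [0, 0, 0], [0, 0, 0], [0, 0, 0], [0, 0, 0], [0, 0, 0], [0, 0, 0]], xyz=[[0, 0, 0], [0, 0, 0], [0, 0, 0], [0, 0, -2], [0, 0, -5], [0, 0, -8], [0, 0, -8], [0, 0, -8]], jaw=[90, 90, 90, 90, 90, 90, 90, 90])

```text
time_s: 7.25
eef_pos: [0.5135, 0.2164, 0.1056]
eef_rot: [-0.0, 0.999, -0.052, 0.0]
wrist_force: [0.5, -0.8, -1.0]
opening: 0.901
grasp_force: 0.0
```

```bash
python3 - <<'E'
from h import *
p=lane(-.21);go([p[0],p[1],.105],YAW)
E
```

```text
dr [-0.   -0.   -0.01] xyz [-11.     0.02   0.06]
```

send_rows(dr=[[0, 0, 0], [0, 0, 0], [0, 0, 0], [0, 0, 0], [0, 0, 0], [0, 0, 0], [0, 0, 0], [0, 0, 0]], xyz=[[-3, 0, 0], [-6, 0, 0], [-9, 0, 0], [-11, 0, 0], [-11, 0, 0], [-11, 0, 0], [-11, 0, 0], [-11, 0, 0]], jaw=[90, 90, 60, 25, 25, 25, 25, 25])

```text
time_s: 8.25
eef_pos: [0.4048, 0.2277, 0.1052]
eef_rot: [-0.0, 0.999, -0.052, 0.0]
wrist_force: [-0.8, 0.3, -0.1]
opening: 0.25
grasp_force: 0.0
```

```bash
python3 - <<'E'
from h import *
a=snap("top","t3.png");b=snap("scene","s3.png")
cv2.imwrite('pics/c3.png',np.hstack([cv2.resize(a[100:310,110:260],(400,560)),cv2.resize(b[170:380,400:550],(400,560))])[:,:,::-1])
for n,i in(("top",a),("scene",b)):
    h=cv2.cvtColor(i,cv2.COLOR_RGB2HSV);r=((h[...,0]<6)|(h[...,0]>174))&(h[...,1]>180)&(h[...,2]>60)
    _,l,s,ce=cv2.connectedComponentsWithStats(r.astype(np.uint8))
    for k in range(1,len(s)):
        if s[k][4]>60:
            g=gauge(at_z(n,ce[k],.044)[0])
            if -.2<g[0]<.1 and abs(g[1])<.06:print(n,ce[k],s[k],g)
p=lane(-.21);go([p[0],p[1],.03],YAW)
E
```

```text
top [175.45210728 235.05747126] [166 226  19  19 261] [-0.0991 -0.0002]
scene [456.45       237.01818182] [448 230  18  15 220] [-0.0973 -0.0008]
dr [ 0.   -0.   -0.01] xyz [-0.05  0.02  7.52]
```

View pics/c3.png

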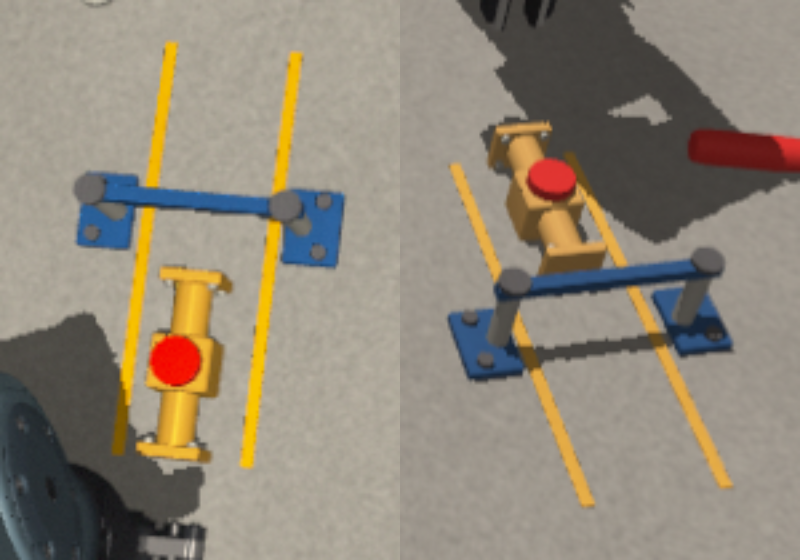

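The valve stands upright and centred in the lane at gauge (-0.098, 0), parallel to it. The fingers are clear behind the tail, so I'll descend and start pushing.

send_rows(dr=[[0, 0, 0], [0, 0, 0], [0, 0, 0], [0, 0, 0], [0, 0, 0], [0, 0, 0], [0, 0, 0], [0, 0, 0]], xyz=[[0, 0, 3], [0, 0, 6], [0, 0, 7.5], [0, 0, 7.5], [0.5, 0, 7.5], [1.3, 0, 7.5], [2, 0, 7.5], [2.7, 0, 7.5]], jaw=[25, 25, 25, 25, 25, 25, 25, 25])

```text
time_s: 9.35
eef_pos: [0.4321, 0.225, 0.0307]
eef_rot: [-0.0, 0.999, -0.052, 0.0]
wrist_force: [0.8, 0.1, 0.5]
opening: 0.251
grasp_force: 0.0
```

send_rows(dr=[[0, 0, 0], [0, 0, 0], [0, 0, 0], [0, 0, 0], [0, 0, 0], [0, 0, 0], [0, 0, 0], [0, 0, 0]], xyz=[[0.8, 0, 0], [1.6, 0, 0], [2.5, 0, 0], [3.4, 0, 0], [4.3, 0, 0], [5.2, 0, 0], [6.1, 0, 0], [7, 0, 0]], jaw=[25, 25, 25, 25, 25, 25, 25, 25])

```text
time_s: 10.35
eef_pos: [0.4997, 0.2178, 0.0299]
eef_rot: [0.0, 0.999, -0.052, -0.002]
wrist_force: [-5.1, 0.5, 5.3]
opening: 0.249
grasp_force: 2.9
```

```bash
cat > m.py <<'E'
from h import *
import sys
k0=sys.argv[1]
a=snap("top",f"t{k0}.png");b=snap("scene",f"s{k0}.png")
cv2.imwrite(f'pics/c{k0}.png',np.hstack([cv2.resize(a[100:310,110:260],(400,560)),cv2.resize(b[170:380,400:550],(400,560))])[:,:,::-1])
for n,i in(("top",a),("scene",b)):
    h=cv2.cvtColor(i,cv2.COLOR_RGB2HSV);r=((h[...,0]<6)|(h[...,0]>174))&(h[...,1]>180)&(h[...,2]>60)
    _,l,s,ce=cv2.connectedComponentsWithStats(r.astype(np.uint8))
    for k in range(1,len(s)):
        if s[k][4]>60:
            g=gauge(at_z(n,ce[k],.044)[0])
            if -.2<g[0]<.1 and abs(g[1])<.06:print(n,s[k],g)
p=ctrl.get_obs()['eef_pos'];print("tcp",gauge(p),p[2])
E
python3 m.py 4
```

```text
top [170 194  19  18 260] [-0.0437  0.0004]
scene [458 253  19  17 242] [-0.0402 -0.001 ]
tcp [-1.123e-01  1.000e-04] 0.030160042895007004
```

View pics/c4.png

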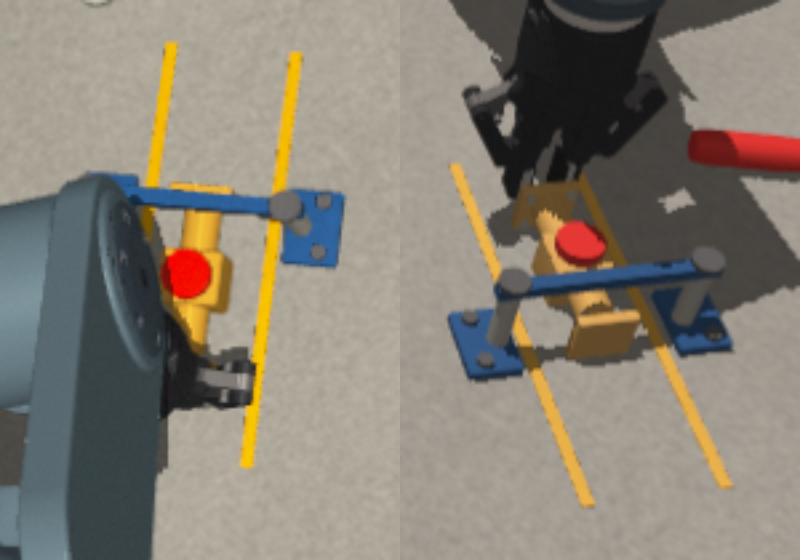

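The valve is pushed straight to gauge x of about -0.041, with y about 0 and the front flange under the bar. The cap sits 0.070 ahead of the TCP. 8 cm more gives about +0.038, with the fingers still behind the bar.

send_rows(dr=[[0, 0, 0], [0, 0, 0], [0, 0, 0], [0, 0, 0], [0, 0, 0], [0, 0, 0], [0, 0, 0], [0, 0, 0]], xyz=[[0.6, 0, 0], [1.2, 0, 0], [1.8, 0, 0], [2.4, 0, 0], [3, 0, 0], [3.6, 0, 0], [4.2, 0, 0], [4.8, 0, 0]], jaw=[25, 25, 25, 25, 25, 25, 25, 25])

```text
time_s: 11.45
eef_pos: [0.5489, 0.2128, 0.0303]
eef_rot: [0.0, 0.999, -0.052, -0.0]
wrist_force: [-2.0, 0.1, -0.7]
opening: 0.245
grasp_force: 0.8
```

send_rows(dr=[[0, 0, 0], [0, 0, 0], [0, 0, 0], [0, 0, 0], [0, 0, 0], [0, 0, 0], [0, 0, 0], [0, 0, 0]], xyz=[[0.6, 0, 0], [1.2, 0, 0], [1.8, 0, 0], [2.4, 0, 0], [2.8, 0, 0], [3.2, 0, 0], [3.2, 0, 0], [3.2, 0, 0]], jaw=[25, 25, 25, 25, 25, 25, 25, 25])

```text
time_s: 12.45
eef_pos: [0.5809, 0.2095, 0.0306]
eef_rot: [-0.0, 0.999, -0.052, 0.001]
wrist_force: [-0.1, -0.0, 0.2]
opening: 0.25
grasp_force: 0.0
```

```bash
python3 m.py 5
```

```text
top [180 147  15  18 219] [ 0.038 -0.001]
scene [474 290  21  18 284] [ 0.0399 -0.0007]
tcp [-0.0324  0.0002] 0.030641012130068434
```

The cap is at +0.039, past the bar. Now back off along the lane and rise.

send_rows(dr=[[0, 0, 0], [0, 0, 0], [0, 0, 0], [0, 0, 0], [0, 0, 0], [0, 0, 0], [0, 0, 0], [0, 0, 0]], xyz=[[-1, 0, 0], [-3, 0, 0], [-6, 0, 0], [-10, 0, -1], [-14, 0, -4], [-14, 0, -8], [-14, 0, -8], [-14, 0, -8]], jaw=[25, 25, 25, 25, 25, 25, 25, 25])

```text
time_s: 13.55
eef_pos: [0.4406, 0.224, 0.1101]
eef_rot: [-0.0, 0.999, -0.052, 0.0]
wrist_force: [0.2, 0.5, -1.0]
opening: 0.246
grasp_force: 0.0
```

```bash
python3 m.py 6
```

```text
top [177 147  18  18 247] [0.0378 0.0004]
scene [474 290  21  18 284] [ 0.0399 -0.0007]
tcp [-1.737e-01 -1.000e-04] 0.10916192468323423
```

View pics/c6.png

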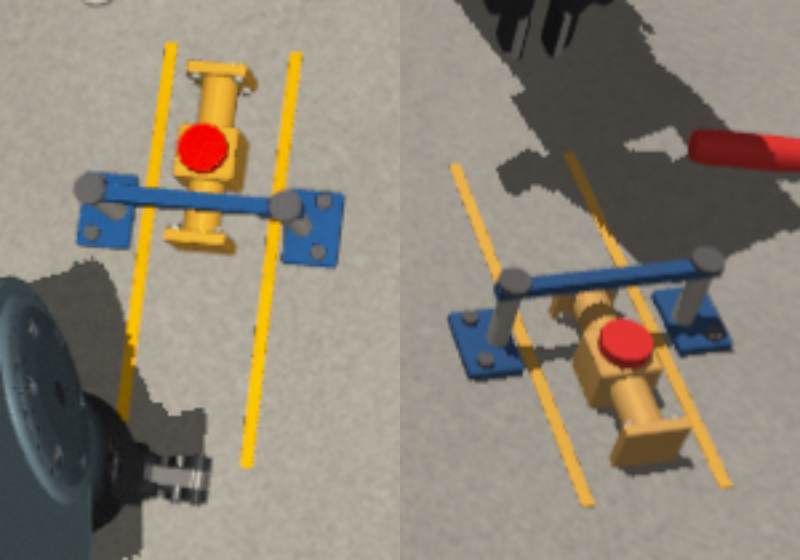

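The valve is upright in the lane with its cap past the bar and its tail reaching back under it. The gripper is clear.

```bash
python3 -c "
from bench import ctrl
print(ctrl.hand_in())"
```

```text
the job is handed in; nothing more can be done
None
```

The job is handed in: the red-capped valve went under the bar and stands upright in the lane, its centre about 39 mm past the bar, and the arm never went near the blue- and white-capped valves; the judge returned no verdict.

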